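Clamp a blank in the marking jig and stamp it

ROBOT

A 7-joint arm with a two-finger parallel gripper is mounted at the origin on the work surface. World frame = base frame: x ahead of the robot, y to its left, z up, the work surface at z = 0. Lengths are in m, angles in rad, forces in N, time in s.
With the tool pointing down it reaches from about 0.35 to 0.9 m from the base axis. Payload 8.1 kg.
Tool frame: the origin (TCP) lies between the finger pads; the fingertips stand ahead of it and the grasp point (between the pads) is the TCP (arm.nose_length is the z of the fingertips in the tool frame, in m); z points along the fingers, y is the line along which they close (so a half turn about z gives the same grasp; the last joint's range is limited). The gripper opens to 92 mm and grips with 3 to 60 N. Pads are 19 mm wide; open, the fingers measure 130 mm over their backs; the gripper's body (75 mm by 190 mm) begins 47 mm behind the grasp point.
Start: joints at [1.182, 0.434, 0.025, 1.573, -0.012, 1.134, -0.075], TCP at [0.176, -0.6, 0.246] pointing down, gripper open.
Joint ranges: [-2.62, 2.62], [-0.44, 2.09], [-1.27, 1.32], [0.08, 2.57], [-1.32, 4.46], [0.12, 2], [-2.74, 2.74]. Speed limits (rad/s): [2.22, 2.22, 3.01, 3.01, 3.14, 3.14, 3.14].

INTERFACE

Orientations are given as a rotation vector (axis times angle).
In Python, from cell import sensors, optics, arm gives the robot as it stands.
- The arm moves only by the tool arm_command, never from a script. Its argument "deltas" is one flat list of numbers, 7 for each row, row after row: the turn, a rotation vector about the world's x, y, z as a fraction of full scale, then the shift along the world's x, y, z as a fraction of full scale, then the finger opening in mm, from 0 to 91.8. In form: [wx, wy, wz, dx, dy, dz, fingers, wx, wy, wz, dx, dy, dz, fingers, ...]. A call has 1 to 20 rows; each row is the pose to reach, as a shift and turn from the pose commanded when the call began; what a row does not reach only later rows make up. Full scale, the value 1, is 1 m for a shift and 90 degrees for a turn. A row lasts 1/10 s, in which the tool goes at most 50 mm and 8.59 degrees, less where a joint would pass 70% of its speed; a pose out of reach is approached as far as the arm can. A call with a number of a shift or a turn outside -1 to 1 is refused whole. A call with a gripper value outside its range is refused whole. The fingers move at their own pace and stop on an object; "force" is the grip in N (left out, the last holds). Time passes only in rows, so rows that repeat a pose let the fingers close. It gives the time, the measured TCP pose, the force, the opening and the grip force at its end, in the units of the state.
- sensors.observe(): the state, without advancing time (a new reading comes with each control period).
- optics.get_image(name): name is "scene" or "top" or "wrist"; returns the picture (480x640x3 uint8, blue, green, red); there is no depth.
- optics.calibration(name): a dict with "camera_matrix" (3x3 intrinsics, pixels), "D" ([k1, k2, p1, p2, k3] as OpenCV has them; the pictures are not rectified), "rvec" (rotation vector, rad) and "tvec" (3), from world to camera coordinates, as OpenCV has them. Camera axes: x right, y down, z forward; pixel columns grow to the right and rows downward; lengths in m; the calibration is good to about 2 mm. A picture is of the moment at which its call begins: read the wrist's pose just before it. calibration takes no time and is no camera call; for the wrist camera it gives the pose at the moment of the call.
- arm.sign_off(): hands the job in; it is judged then, once.
The state is a dict: "clock": time; "joints": joint angles; "dq": joint speeds; "joint_efforts": joint torques, N m; "position": TCP position; "ee_rot": TCP orientation; "force": force on the tool from outside, world axes, zero at the start; "ft_torque": the same for the moment, N m; "width": opening from 0.0 (shut) to 1.0 (fully open); "gripper_force": force on a finger pad.
Only numpy, scipy, OpenCV 4.12 (cv2) and the standard library are available. Lean on these libraries where they do the work, as an engineer would, in place of code of your own. Each camera call takes 0.05 s, during which the arm holds its last target. There are 200 camera calls.

TASK

Slide the jig's jaw forward by its upright grip block until the wooden blank is held snugly between the jaw and the far fence, and let go of the jaw. Then take the spring-loaded hand stamp from its cork-topped rest and press it upright and squarely on the centre of the pencilled cross until its spring is nearly closed, keep it pressed for about a second without great force, and lift it straight off without smearing the mark. Finally set the stamp gently upright back on the middle of its rest and let go, leaving the blank clamped and the tin, screwdriver and try square where they were.

Things in the scene. Friction and masses are not known exactly. Their poses are not given: they have to be found in the camera images.
- jig: fixed marking jig with a pale grey laminate base 260 x 160 x 18 mm; origin at the centre of its underside on the bench, x points from the jaw to the fence (away from the robot, within 0.35 rad), z up. The wooden fence stands across its far end, 34 mm high above the base
- fence_face (a point): middle of the fence's inner face (100 mm ahead of the jig's origin along its x, 30 mm above the bench); axes as the jig's
- jaw (a joint): slide of the wooden jaw along the jig's x, in m: 0 with its face 130 mm from the fence, grows towards the fence, limit 0.085. About 4 N of friction; it stays where it is left. It pushes the blank ahead of it and squares it; with the blank home it reads about 0.070
- jaw_grip (a point): grasp point of the upright grip block on top of the jaw: block 22 mm (along jig x) x 26 mm (along jig y), rising from 42 to 84 mm above the bench; this point lies on its middle line, 66 mm above the bench; axes as the jig's. The jaw under it is 30 x 110 mm, top 42 mm above the bench; the block's middle line is 15 mm behind the jaw's face
- jaw_face (a point): middle of the jaw's face that touches the blank, 30 mm above the bench; axes as the jig's
- blank: loose planed pine blank, 60 (x) x 110 (y) x 22 mm, lying on the jig's base between jaw and fence, its top 40 mm above the bench; origin at the centre of its underside; its axes lie within 0.1 rad of the jig's at the start
- blank_center (a point): centre of the blank, half-way up (29 mm above the bench); its faces are 30 mm ahead and behind along x; axes as the blank's
- cross (a point): centre of the pencilled cross (two thin dark lines, 46 mm long) on the blank's top face, 25 mm from the blank's centre along its +y (to the robot's left)
- rest: the stamp's rest; origin at the centre of its underside
- rest_top (a point): centre of the top of the stamp's rest: a fixed square wood block 100 x 100 mm with a cork top, 15 mm above the bench; it is to the left or to the right of the jig
- stamp: loose spring-loaded hand stamp, 0.21 kg, 114 mm tall, standing upright on its rest; origin at the centre of its stamping face when the spring is free, z up along its axis. Round: from below a dark steel die (diameter 34 mm, 12 mm tall), a 12 mm gap with a thin shaft, a steel collar (diameter 36 mm, from 24 to 34 mm), a round wooden handle (diameter 28 mm, from 34 to 112 mm)
- stamp_center (a point): centre of the stamp half-way up, on its axis, 57 mm above its stamping face when the spring is free; z along the axis, up. Best gripped round the wooden handle about 25 mm above this point, which keeps the gripper clear of the jaw's grip block
- die (a joint): how far the die is pressed up into the stamp, in m: 0 free, 0.010 fully closed (stop). The spring pushes with about 2.4 N when free and 14.4 N at the stop (1.2 N per mm)
- die_face (a point): centre of the die's flat stamping face
- tin: bystander: upright tin, 72 mm diameter, 85 mm tall, on the side of the jig opposite the rest; origin at the centre of its base
- driver: bystander: red-handled screwdriver lying far left on the bench; origin under its middle
- square: bystander: brass-stocked steel try square lying far right on the bench; origin under the stock
Not all that is in view belongs to the job. There is more than one size of the stamp; the job needs the smallest.

How it is judged:
By the outcome, as a careful person would: the job done as asked, in the order asked, and still so for the second after the job is handed in, with the robot touching nothing.
It also fails if it takes over 64 s, if anything falls off the work surface, if the arm or the gripper's body presses on something with over 40 N, if the wrist force passes 120 N, or if a joint passes its speed limit or range.

## Working session

There is one attempt and no reset: what is moved stays moved. The work goes in short steps, Python scripts to look and compute and a tool call to move; the robot and the scene stay as the last step left them, time stands still between calls to the robot, and variables do not carry over. Pictures are saved under pics/ and viewed, at most 13 in all, crops included, and the job is handed in when it is done.

Besides the shell and the picture viewer there is one more tool, called after "Emit:" as name(argument=value, ...) on one line, values as JSON. arm_command: Moves the arm, as the interface text tells. Its arguments: {"type":"object","properties":{"deltas":{"type":"array","items":{"type":"number"}},"force":{"type":"number"}},"required":["deltas"]}

```bash
mkdir -p pics; cat > h.py <<'E'
import numpy as np,cv2
from cell import sensors,optics,arm
def ray(name,pts,z,cal=None):
    c=cal or optics.calibration(name)
    K=np.array(c["camera_matrix"],float);D=np.array(c["D"],float)
    R=cv2.Rodrigues(np.array(c["rvec"],float))[0];t=np.array(c["tvec"],float).ravel()
    u=cv2.undistortPoints(np.array(pts,float).reshape(-1,1,2),K,D).reshape(-1,2)
    o=-R.T@t;d=np.c_[u,np.ones(len(u))]@R
    z=np.broadcast_to(z,len(u))
    return o+d*((z-o[2])/d[:,2])[:,None]
def proj(name,P,cal=None):
    c=cal or optics.calibration(name)
    return cv2.projectPoints(np.array(P,float).reshape(-1,1,3),np.array(c["rvec"],float),np.array(c["tvec"],float),np.array(c["camera_matrix"],float),np.array(c["D"],float))[0].reshape(-1,2)
E
python3 - <<'E'
from h import *
np.set_printoptions(precision=4,suppress=True)
for n in("top","scene"):
    cv2.imwrite(f"pics/{n}0.png",optics.get_image(n)); c=optics.calibration(n)
    R=cv2.Rodrigues(np.array(c["rvec"],float))[0];print(n,-R.T@np.array(c["tvec"]).ravel())
print(sensors.observe(),arm.nose_length)
E
```

```text
top [ 0.4334 -0.0457  1.1132]
scene [ 1.1372 -0.5269  0.5364]
{'clock': 0.1, 'joints': array([ 1.1824,  0.4352,  0.025 ,  1.574 , -0.0116,  1.134 , -0.0751]), 'dq': array([ 0.0004, -0.0027, -0.    , -0.002 , -0.001 , -0.001 ,  0.0005]), 'joint_efforts': array([  0.0029, -66.9134,   0.988 , -31.5154,  -0.0605,   0.0373,
         0.0002]), 'position': array([ 0.176 , -0.5993,  0.245 ]), 'ee_rot': array([-3.1082, -0.4471,  0.0006]), 'force': array([ 0.3302, -0.5594,  0.252 ]), 'ft_torque': array([-0.0439, -0.0132,  0.0286]), 'gripper_force': 0.0, 'width': 1.0050486015785514} 0.019
```

View pics/top0.png

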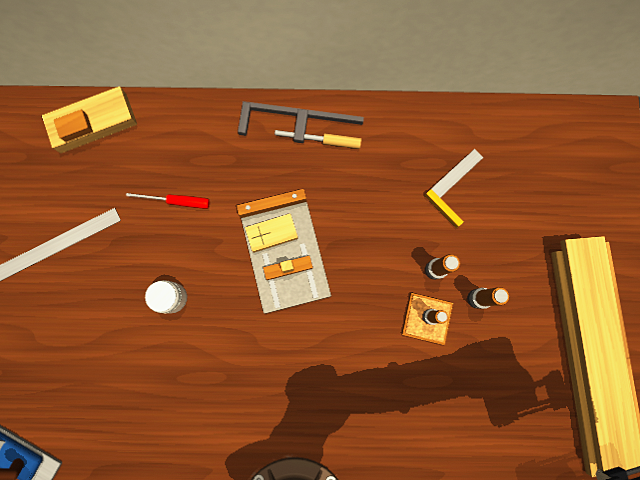

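View pics/scene0.png

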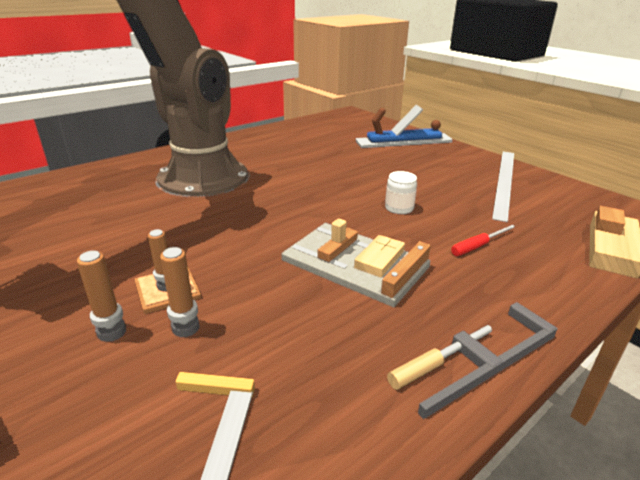

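The top view shows the jig around (283,250), with the cross near (262,236) and the jaw grip near (287,266). The small stamp stands on its rest near (433,316), with two bigger stamps close by at (440,265) and (490,297). I'll enlarge that area.

```bash
python3 - <<'E'
from h import *
im=cv2.imread("pics/top0.png")
a=cv2.resize(im[180:320,225:345],None,fx=4,fy=4,interpolation=cv2.INTER_CUBIC)
b=cv2.resize(im[240:350,395:465],None,fx=4,fy=4,interpolation=cv2.INTER_CUBIC)
o=np.zeros((560,780,3),np.uint8);o[:560,:480]=a;o[:440,490:770]=b
cv2.imwrite("pics/crop0.png",o)
E
```

```text
(no output)
```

View pics/crop0.png

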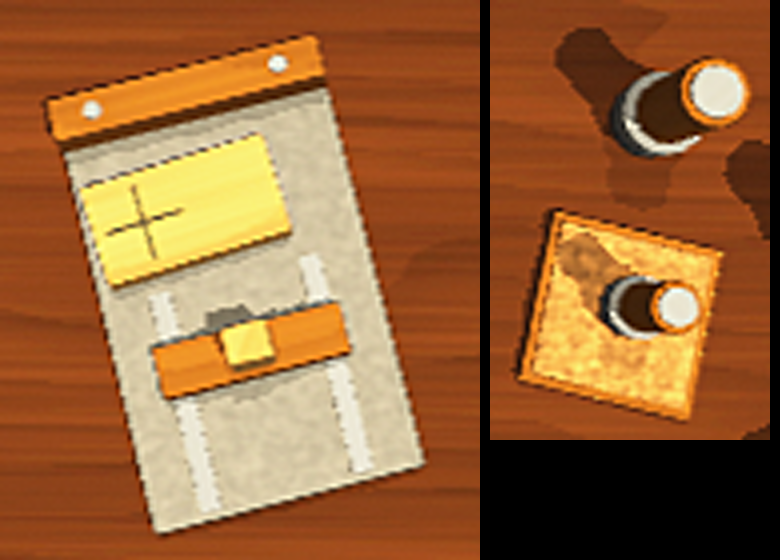

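```bash
python3 - <<'E'
from h import *
np.set_printoptions(precision=4,suppress=True)
A=lambda p:np.array(p)/4+[225,180]
B=lambda p:(np.array(p)-[490,0])/4+[395,240]
j=ray("top",A([(158,533),(425,463)]),.018);print("near base",j,np.linalg.norm(j[0]-j[1]))
f=ray("top",A([(47,100),(318,35)]),.052);print("fence far",f,np.linalg.norm(f[0]-f[1]))
for a in (j[1]-j[0],f[1]-f[0]): print("yaw",np.arctan2(a[0],-a[1]), )
a=f.mean(0)-j.mean(0);print("yawlong",np.arctan2(a[1],a[0]),np.linalg.norm(a[:2]))
w=ray("top",A([(152,347),(340,302),(350,352),(165,398)]),.042);print("jaw",w,w.mean(0))
g=ray("top",A([(219,329),(268,320),(273,347),(226,368)]),.084);print("grip",g.mean(0))
print("cross",ray("top",A([(145,220)]),.04))
b=ray("top",A([(82,185),(262,135),(290,232),(115,284)]),.04);print("blank",b,b.mean(0))
print("stamp",ray("top",B([(678,307)]),.113))
r=ray("top",B([(555,210),(722,253),(690,418),(520,380)]),.015);print("rest",r,r.mean(0))
c=ray("top",B([(717,92)]),.15);print("big",c,ray("top",[(500,296)],.15))
E
```

```text
near base [[ 0.4382  0.0772  0.018 ]
 [ 0.4806 -0.0752  0.018 ]] 0.15821115961905086
fence far [[ 0.6831  0.1457  0.052 ]
 [ 0.7243 -0.0093  0.052 ]] 0.16040625697174613
yaw 0.27129568500126794
yaw 0.2594886435547924
yawlong 0.2682605487595574 0.253412180877673
jaw [[ 0.5426  0.0815  0.042 ]
 [ 0.5702 -0.0249  0.042 ]
 [ 0.5416 -0.0311  0.042 ]
 [ 0.5137  0.0731  0.042 ]] [0.542  0.0247 0.042 ]
grip [0.5425 0.025  0.084 ]
cross [[0.6161 0.0883 0.04  ]]
blank [[0.636  0.1255 0.04  ]
 [0.6673 0.0223 0.04  ]
 [0.6105 0.0047 0.04  ]
 [0.5787 0.1042 0.04  ]] [0.6231 0.0642 0.04  ]
stamp [[ 0.4364 -0.3052  0.113 ]]
rest [[ 0.4911 -0.2605  0.015 ]
 [ 0.4679 -0.3568  0.015 ]
 [ 0.3742 -0.336   0.015 ]
 [ 0.3941 -0.2392  0.015 ]] [ 0.4318 -0.2981  0.015 ]
big [[ 0.5457 -0.3182  0.15  ]] [[ 0.4797 -0.4148  0.15  ]]
```

Emit:
arm_command(deltas=[-0.0,0,-0.012,0.366,0.625,-0.02,91,0,0,-0.012,0.366,0.625,-0.02,91,0,0,-0.012,0.366,0.625,-0.02,91,0,0,-0.012,0.366,0.625,-0.02,91,0,0,-0.012,0.366,0.625,-0.02,91,0,0,-0.012,0.366,0.625,-0.02,91,0,0,-0.012,0.366,0.625,-0.02,91,0,0,-0.012,0.366,0.625,-0.02,91,0,0,-0.012,0.366,0.625,-0.02,91,0,0,-0.012,0.366,0.625,-0.02,91,0,0,-0.012,0.366,0.625,-0.02,91,0,0,-0.012,0.366,0.625,-0.02,91,0,0,-0.012,0.366,0.625,-0.02,91,0,0,-0.012,0.366,0.625,-0.02,91,0,0,-0.012,0.366,0.625,-0.02,91,0,0,-0.012,0.366,0.625,-0.02,91,0,0,-0.012,0.366,0.625,-0.02,91,0,0,-0.012,0.366,0.625,-0.02,91])

```text
clock: 1.9
position: [0.5416, 0.0239, 0.2255]
ee_rot: [3.113, 0.415, -0.002]
force: [0.5, 0.3, -0.0]
width: 0.99
gripper_force: 0.0
```

```bash
python3 - <<'E'
from h import *
np.set_printoptions(precision=4,suppress=True)
s=sensors.observe();print(s['clock'],s['position'],s['ee_rot'],s['joints'])
c=optics.calibration("wrist");cv2.imwrite("pics/w1.png",optics.get_image("wrist"))
import pickle;pickle.dump(c,open("w1.pkl","wb"))
R=cv2.Rodrigues(np.array(c["rvec"],float))[0];print(-R.T@np.array(c["tvec"]).ravel())
print(proj("wrist",[[.542,.025,.084]],c))
E
```

```text
1.9 [0.5416 0.0239 0.2255] [ 3.1132  0.4154 -0.0016] [ 0.1185  0.3469 -0.3425  1.7805  0.1338  1.0378 -1.5789]
[0.6048 0.041  0.3639]
[[310.9932 227.9873]]
```

View pics/w1.png

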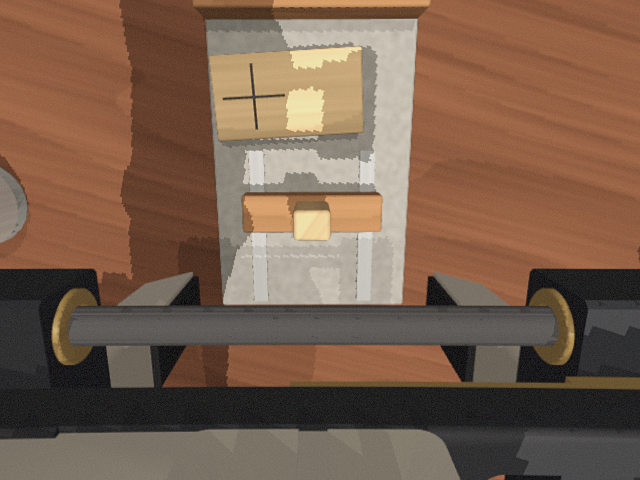

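The wrist view shows the grip top centred at about (312,224), against a prediction of (311,228). The jaw edges look level, and the cross is at (254,97). I'll measure these in the wrist image.

```bash
python3 - <<'E'
from h import *
import pickle
np.set_printoptions(precision=4,suppress=True)
c=pickle.load(open("w1.pkl","rb"))
P=lambda p,z:ray("wrist",p,z,c)
g=P([(294,210),(330,210),(330,240),(294,240)],.084);print("grip",g,g.mean(0))
w=P([(243,232),(382,232)],.042);print("jaw back",w,w.mean(0),np.arctan2((w[1]-w[0])[0],-(w[1]-w[0])[1]))
w=P([(243,194),(382,194)],.042);print("jaw front",w,w.mean(0),np.linalg.norm(w[0]-w[1]))
n=P([(223,304),(402,304)],.018);print("near",n,n.mean(0),np.arctan2((n[1]-n[0])[0],-(n[1]-n[0])[1]))
f=P([(203,19),(419,19)],.018);print("fence foot?",f,f.mean(0))
print("cross",P([(254,97)],.04))
E
```

```text
grip [[0.5511 0.0394 0.084 ]
 [0.5575 0.0158 0.084 ]
 [0.5372 0.0101 0.084 ]
 [0.5307 0.0341 0.084 ]] [0.5441 0.0249 0.084 ]
jaw back [[ 0.5154  0.0736  0.042 ]
 [ 0.5441 -0.0324  0.042 ]] [0.5297 0.0206 0.042 ] 0.2641148381385085
jaw front [[ 0.5449  0.0803  0.042 ]
 [ 0.5729 -0.0234  0.042 ]] [0.5589 0.0285 0.042 ] 0.10738600528691766
near [[ 0.44    0.0785  0.018 ]
 [ 0.4814 -0.0747  0.018 ]] [0.4607 0.0019 0.018 ] 0.2639669594001756
fence foot? [[ 0.6606  0.1406  0.018 ]
 [ 0.7028 -0.015   0.018 ]] [0.6817 0.0628 0.018 ]
cross [[0.6164 0.0885 0.04  ]]
```

Emit:
arm_command(deltas=[0,0,0,0.002,0.001,-0.04,70,0,0,0,0.002,0.001,-0.08,60,0,0,0,0.002,0.001,-0.12,60,0,0,0,0.002,0.001,-0.145,60,0,0,0,0.002,0.001,-0.157,60,0,0,0,0.002,0.001,-0.159,60,0,0,0,0.002,0.001,-0.159,60,0,0,0,0.002,0.001,-0.159,15,0,0,0,0.002,0.001,-0.159,15,0,0,0,0.002,0.001,-0.159,15,0,0,0,0.002,0.001,-0.159,15,0,0,0,0.002,0.001,-0.159,15,0,0,0,0.002,0.001,-0.159,15], force=30)

```text
clock: 3.25
position: [0.5446, 0.0255, 0.0671]
ee_rot: [3.113, 0.417, 0.001]
force: [0.6, -4.4, 3.6]
width: 0.283
gripper_force: 30.0
```

Emit:
arm_command(deltas=[0,0,0,0.005,0.0014,0,15,0,0,0,0.01,0.0027,0,15,0,0,0,0.015,0.0041,0,15,0,0,0,0.02,0.0054,0,15,0,0,0,0.025,0.0068,0,15,0,0,0,0.03,0.0082,0,15,0,0,0,0.035,0.0095,0,15,0,0,0,0.04,0.0109,0,15,0,0,0,0.045,0.0122,0,15,0,0,0,0.05,0.0136,0,15,0,0,0,0.055,0.015,0,15,0,0,0,0.059,0.0161,0,15,0,0,0,0.059,0.0161,0,15,0,0,0,0.059,0.0161,0,15])

```text
clock: 4.65
position: [0.6036, 0.0417, 0.0671]
ee_rot: [3.113, 0.417, 0.001]
force: [0.9, -3.8, 4.8]
width: 0.283
gripper_force: 30.0
```

Emit:
arm_command(deltas=[0,0,0,0.001,0.0003,0,15,0,0,0,0.002,0.0005,0,15,0,0,0,0.003,0.0008,0,15,0,0,0,0.004,0.0011,0,15,0,0,0,0.005,0.0014,0,15])

```text
clock: 5.15
position: [0.6079, 0.0428, 0.0671]
ee_rot: [3.113, 0.417, -0.001]
force: [-4.4, -5.3, 8.1]
width: 0.281
gripper_force: 30.0
```

Emit:
arm_command(deltas=[0,0,0,0.0005,0.0001,0,15,0,0,0,0.001,0.0003,0,15])

```text
clock: 5.35
position: [0.6088, 0.0431, 0.0671]
ee_rot: [3.113, 0.417, -0.002]
force: [-4.1, -4.9, 8.5]
width: 0.283
gripper_force: 30.0
```

Emit:
arm_command(deltas=[0,0,0,0.0005,0.0001,0,15,0,0,0,0.001,0.0003,0,15])

```text
clock: 5.55
position: [0.6098, 0.0434, 0.0671]
ee_rot: [3.113, 0.417, -0.001]
force: [-3.3, -4.6, 8.5]
width: 0.281
gripper_force: 30.0
```

Emit:
arm_command(deltas=[0,0,0,0.0005,0.0001,0,15,0,0,0,0.001,0.0003,0,15])

```text
clock: 5.75
position: [0.6103, 0.0435, 0.0671]
ee_rot: [3.112, 0.417, -0.003]
force: [-6.9, -5.9, 11.8]
width: 0.281
gripper_force: 30.0
```

Emit:
arm_command(deltas=[0,0,0,0.0005,0.0001,0,15,0,0,0,0.001,0.0003,0,15])

```text
clock: 5.95
position: [0.6103, 0.0435, 0.067]
ee_rot: [3.112, 0.416, -0.006]
force: [-10.6, -6.7, 15.7]
width: 0.283
gripper_force: 30.0
```

Emit:
arm_command(deltas=[0,0,0,0.0005,0.0001,0,15,0,0,0,0.001,0.0003,0,15,0,0,0,0.001,0.0003,0,15])

```text
clock: 6.25
position: [0.6104, 0.0435, 0.067]
ee_rot: [3.112, 0.416, -0.009]
force: [-13.3, -7.7, 17.3]
width: 0.284
gripper_force: 30.0
```

Emit:
arm_command(deltas=[0,0,0,0,0,0,50,0,0,0,0,0,0,50,0,0,0,0,0,0,50,0,0,0,0,0,0,50,0,0,0,0,0,0.03,50,0,0,0,0,0,0.07,50,0,0,0,0,0,0.11,50,0,0,0,0,0,0.15,90,0,0,0,0,0,0.15,90,0,0,0,0,0,0.15,90])

```text
clock: 7.25
position: [0.6137, 0.0456, 0.2177]
ee_rot: [3.114, 0.418, 0.004]
force: [-0.7, -1.1, -0.5]
width: 0.757
gripper_force: 0.0
```

```bash
python3 - <<'E'
from h import *
np.set_printoptions(precision=4,suppress=True)
s=sensors.observe();print(s['clock'],s['position'],s['ee_rot'],s['force'],s['joints'])
import pickle
c=optics.calibration("wrist");w=optics.get_image("wrist")
pickle.dump(c,open("w2.pkl","wb"))
cv2.imwrite("pics/w2.png",cv2.resize(w[0:300,160:480],None,fx=2,fy=2,interpolation=cv2.INTER_CUBIC))
E
```

```text
7.25 [0.6137 0.0456 0.2177] [3.1136 0.418  0.0035] [-0.6615 -1.065  -0.4978] [ 0.0622  0.4662 -0.3238  1.6144  0.1627  1.0853 -1.6091]
```

View pics/w2.png

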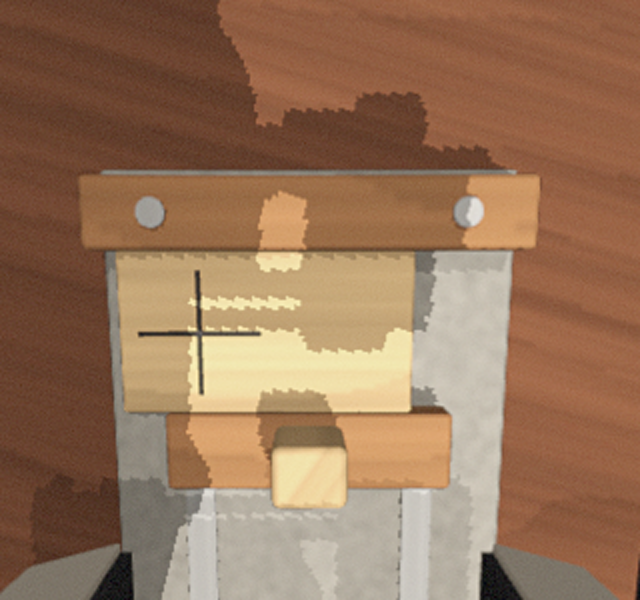

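The blank sits square and snug between the jaw and the fence. The cross is at crop (200,333), which is wrist pixel (260,166.5).

```bash
python3 - <<'E'
from h import *
import pickle
np.set_printoptions(precision=4,suppress=True)
c=pickle.load(open("w2.pkl","rb"))
A=lambda p:np.array(p)/2+[160,0]
X=ray("wrist",A([(200,333)]),.04,c)[0];print("cross",X)
b=ray("wrist",A([(124,410),(412,410)]),.04,c);print(b,b.mean(0),np.linalg.norm(b[0]-b[1]))
u=np.array([.9649,.2625,0]);v=np.array([-.2625,.9649,0])
print("pred from blank edges",b.mean(0)+.03*u+.025*v)
d=X-[.5857,.0363,.04];print(d@u,d@v)
img=optics.get_image("top");cv2.imwrite("pics/top2.png",img)
print(proj("top",[X]))
E
```

```text
cross [0.642  0.0939 0.04  ]
[[0.6061 0.1151 0.04  ]
 [0.635  0.009  0.04  ]] [0.6205 0.062  0.04  ] 0.10996043115647047
pred from blank edges [0.6429 0.094  0.04  ]
0.06943330395501228 0.040795587849577306
[[259.2479 223.9354]]
```

Emit:
arm_command(deltas=[0,0,-0.59,-0.177,-0.351,0.05,91,0,0,-0.59,-0.177,-0.351,0.05,91,0,0,-0.59,-0.177,-0.351,0.05,91,0,0,-0.59,-0.177,-0.351,0.05,91,0,0,-0.59,-0.177,-0.351,0.05,91,0,0,-0.59,-0.177,-0.351,0.05,91,0,0,-0.59,-0.177,-0.351,0.05,91,0,0,-0.59,-0.177,-0.351,0.05,91,0,0,-0.59,-0.177,-0.351,0.05,91,0,0,-0.59,-0.177,-0.351,0.05,91,0,0,-0.59,-0.177,-0.351,0.05,91,0,0,-0.59,-0.177,-0.351,0.05,91,0,0,-0.59,-0.177,-0.351,0.05,91])

```text
clock: 8.65
position: [0.4368, -0.3044, 0.2663]
ee_rot: [-2.973, 1.014, 0.001]
force: [-1.3, 0.7, 0.5]
width: 0.989
gripper_force: 0.0
```

```bash
python3 - <<'E'
from h import *
np.set_printoptions(precision=4,suppress=True)
s=sensors.observe();print(s['clock'],s['position'],s['ee_rot'],s['force'],s['joints'])
import pickle
c=optics.calibration("wrist");w=optics.get_image("wrist")
pickle.dump(c,open("w3.pkl","wb"));cv2.imwrite("pics/w3.png",w)
R=cv2.Rodrigues(np.array(c["rvec"],float))[0];print(-R.T@np.array(c["tvec"]).ravel())
print(proj("wrist",[[.436,-.305,.129]],c))
E
```

```text
8.65 [ 0.4368 -0.3044  0.2663] [-2.9729  1.0143  0.0011] [-1.2818  0.6547  0.5241] [ 0.5202  0.2689 -0.0148  1.7671  0.0041  1.1064 -1.7243]
[ 0.4887 -0.3444  0.4048]
[[314.0504 231.0059]]
```

View pics/w3.png

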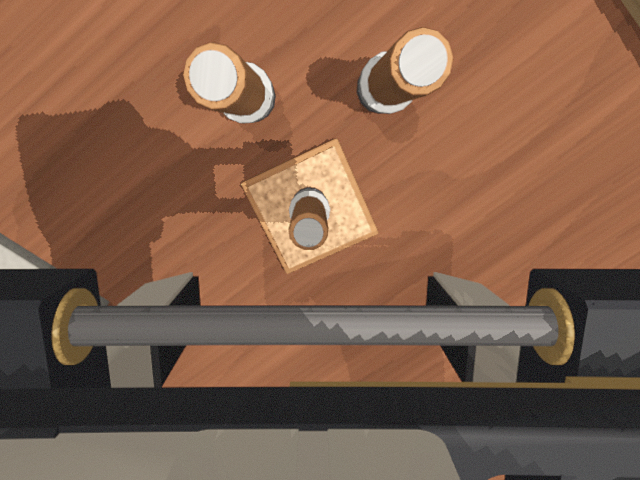

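The wrist view shows the small stamp's top at (309,231). The rest corners are at (241,184), (337,140), (378,234) and (288,273), and the big stamps are further ahead.

```bash
python3 - <<'E'
from h import *
import pickle
np.set_printoptions(precision=4,suppress=True)
c=pickle.load(open("w3.pkl","rb"))
print("stamp",ray("wrist",[(309,231)],.129,c), ray("top",[(442,316.75)],.129))
r=ray("wrist",[(241,184),(337,140),(378,234),(288,273)],.015,c);print("rest",r,r.mean(0))
print(np.linalg.norm(np.diff(r,axis=0),axis=1))
print("bigs",ray("wrist",[(214,76),(424,62)],.16,c))
E
```

```text
stamp [[ 0.4381 -0.3023  0.129 ]] [[ 0.4364 -0.301   0.129 ]]
rest [[ 0.4913 -0.2625  0.015 ]
 [ 0.4686 -0.357   0.015 ]
 [ 0.3744 -0.3354  0.015 ]
 [ 0.3963 -0.2426  0.015 ]] [ 0.4327 -0.2993  0.015 ]
[0.0972 0.0966 0.0954]
bigs [[ 0.5443 -0.3194  0.16  ]
 [ 0.48   -0.4141  0.16  ]]
```

Emit:
arm_command(deltas=[0,0,0,0.001,0.002,-0.045,70,0,0,0,0.001,0.002,-0.09,60,0,0,0,0.001,0.002,-0.13,60,0,0,0,0.001,0.002,-0.155,60,0,0,0,0.001,0.002,-0.168,60,0,0,0,0.001,0.002,-0.169,60,0,0,0,0.001,0.002,-0.169,50,0,0,0,0.001,0.002,-0.169,40,0,0,0,0.001,0.002,-0.169,34,0,0,0,0.001,0.002,-0.169,30,0,0,0,0.001,0.002,-0.169,27,0,0,0,0.001,0.002,-0.169,20,0,0,0,0.001,0.002,-0.169,20,0,0,0,0.001,0.002,-0.169,20], force=40)

```text
clock: 10.1
position: [0.4375, -0.3037, 0.0979]
ee_rot: [2.972, -1.018, 0.001]
force: [1.2, 0.4, 1.8]
width: 0.301
gripper_force: 40.0
```

Emit:
arm_command(deltas=[0,0,0,0,0,0.005,20,0,0,0,0,0,0.015,20,0,0,0,0,0,0.03,20,0,0,0,0,0,0.06,20,0,0,0,0,0,0.1,20,0,0,0,0,0,0.14,20,0,0,0,0,0,0.15,20,0,0,0,0,0,0.15,20,0,0,0,0,0,0.15,20])

```text
clock: 11.0
position: [0.4364, -0.3033, 0.2468]
ee_rot: [-2.972, 1.018, 0.002]
force: [0.3, 0.2, -2.0]
width: 0.298
gripper_force: 40.0
```

```bash
python3 - <<'E'
from h import *
np.set_printoptions(precision=4,suppress=True)
s=sensors.observe();print(s['clock'],s['position'],s['ee_rot'],s['force'],s['ft_torque'])
import pickle
c=optics.calibration("wrist");w=optics.get_image("wrist")
pickle.dump(c,open("w4.pkl","wb"))
p=s['position']
q=proj("wrist",[p+[0,0,.032],p+[0,0,-.053],p+[0,0,-.082]],c);print(q)
a=w[180:480,160:480];a=cv2.resize(a,None,fx=2,fy=2,interpolation=cv2.INTER_CUBIC);cv2.imwrite("pics/w4.png",a)
E
```

```text
11.0 [ 0.4364 -0.3033  0.2468] [-2.9719  1.0178  0.0024] [ 0.2837  0.1696 -2.0168] [ 0.0374  0.0507 -0.015 ]
[[312.9097 368.4082]
 [312.657  270.9696]
 [312.6124 253.7775]]
```

View pics/w4.png

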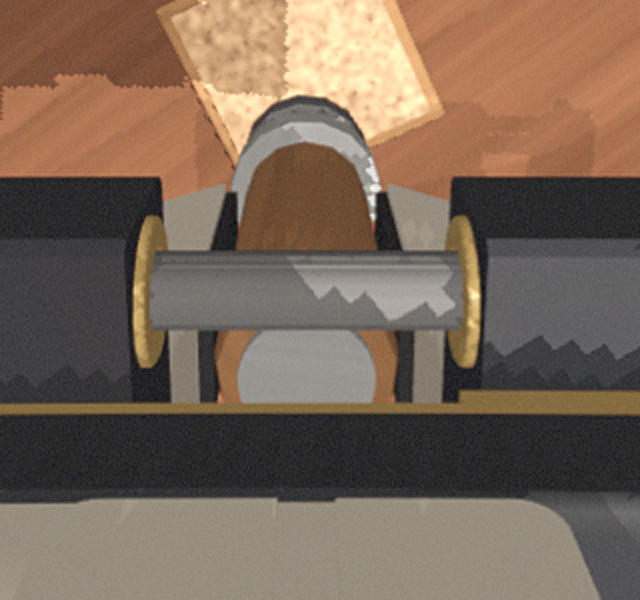

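The stamp is held. The front edge of the die is at wrist pixel (313.5,228.5), the front edge of the collar top is at about row 241, and the axis is within a pixel of the prediction. I'll compare these with the predicted edges.

```bash
python3 - <<'E'
from h import *
import pickle
np.set_printoptions(precision=4,suppress=True)
c=pickle.load(open("w4.pkl","rb"))
p=np.array([.4364,-.3033,.2468]);R=cv2.Rodrigues(np.array([-2.972,1.0178,.0024]))[0];print(R)
x=R[:,0]
for n,r,h in(("die bottom",.017,0),("die top",.017,.012),("collar bot",.018,.024),("collar top",.018,.034),("handle bot",.014,.034)):
  print(n,proj("wrist",[p+s*r*x+[0,0,h-.082] for s in(1,)],c), proj("wrist",[p+(r+.002)*x+[0,0,h-.082]],c))
w=cv2.cvtColor(optics.get_image("wrist"),cv2.COLOR_BGR2GRAY);print(w[222:262,313])
E
```

```text
[[ 0.7901 -0.613  -0.0014]
 [-0.613  -0.7901  0.0006]
 [-0.0015  0.0004 -1.    ]]
die bottom [[312.6143 223.5877]] [[312.6103 219.9538]]
die top [[312.6318 228.6485]] [[312.6277 224.8285]]
collar bot [[312.6492 232.2801]] [[312.6448 228.2441]]
collar top [[312.6672 237.4077]] [[312.6626 233.181 ]]
handle bot [[312.6762 245.7971]] [[312.6717 241.613 ]]
[219 215 209 214 222 185 100  68  73  73  98 121 118  98 100 117 114 120
 120 166 186 183 179 182 179 179 182 182 163 106  81  87  85  80  89  88
  87  89  89  87]
```

Emit:
arm_command(deltas=[0,0,0.08,0.025,0.045,0,20,0,0,0.16,0.045,0.085,0,20,0,0,0.24,0.065,0.125,0,20,0,0,0.32,0.085,0.165,0,20,0,0,0.4,0.105,0.205,0,20,0,0,0.48,0.13,0.245,0,20,0,0,0.55,0.15,0.285,0,20,0,0,0.59,0.17,0.325,0,20,0,0,0.59,0.19,0.365,0,20,0,0,0.59,0.2,0.385,0,20,0,0,0.59,0.2075,0.398,0,20,0,0,0.59,0.2075,0.398,-0.02,20,0,0,0.59,0.2075,0.398,-0.05,20,0,0,0.59,0.2075,0.398,-0.08,20,0,0,0.59,0.2075,0.398,-0.088,20,0,0,0.59,0.2075,0.398,-0.088,20,0,0,0.59,0.2075,0.398,-0.088,20,0,0,0.59,0.2075,0.398,-0.088,20])

```text
clock: 12.9
position: [0.6457, 0.0944, 0.1615]
ee_rot: [-3.114, -0.417, -0.004]
force: [-0.3, 0.0, -2.3]
width: 0.301
gripper_force: 40.0
```

```bash
python3 - <<'E'
from h import *
np.set_printoptions(precision=4,suppress=True)
s=sensors.observe();print(s['clock'],s['position'],s['ee_rot'],s['force'],s['ft_torque'])
import pickle
c=optics.calibration("wrist");w=optics.get_image("wrist")
pickle.dump(c,open("w5.pkl","wb"))
p=s['position'];R=cv2.Rodrigues(s['ee_rot'])[0];print(R[:,2])
X=np.array([.6422,.0939,.04]);u=np.array([.9649,.2625,0]);v=np.array([-.2625,.9649,0])
q=proj("wrist",[p-.0018*R[:,0]+.017*R[:,0]+[0,0,-.0825],X,X+.023*u,X+.023*v,X-.023*v],c);print(q)
a=cv2.resize(w[130:330,200:420],None,fx=3,fy=3,interpolation=cv2.INTER_CUBIC);cv2.imwrite("pics/w5.png",a)
cv2.imwrite("pics/top5.png",optics.get_image("top"));cv2.imwrite("pics/scene5.png",optics.get_image("scene"))
E
```

```text
12.9 [0.6457 0.0944 0.1615] [-3.1136 -0.4174 -0.0042] [-0.2589  0.0316 -2.3397] [-0.0117  0.0479  0.0323]
[ 0.0026  0.0005 -1.    ]
[[312.4394 226.9858]
 [311.8691 242.0115]
 [311.8497 206.6652]
 [276.0732 242.0171]
 [347.6621 242.0084]]
```

View pics/w5.png

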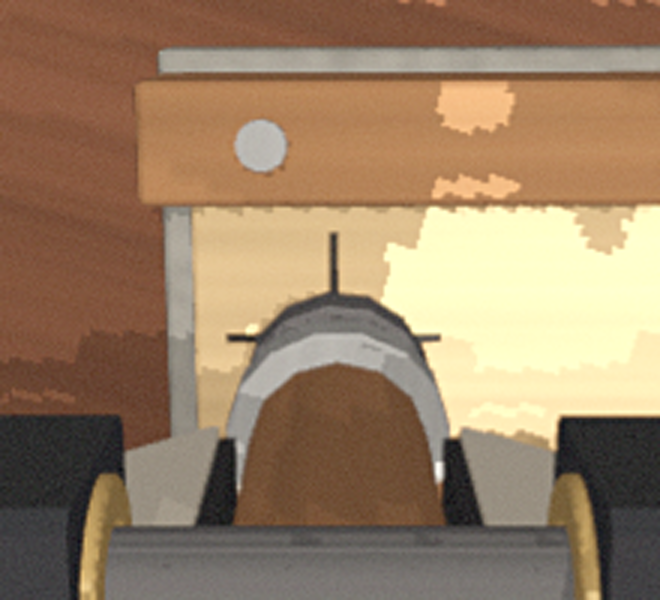

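Emit:
arm_command(deltas=[0,0.0017,0,-0.0021,0.0005,-0.01,20,0,0.0017,0,-0.0021,0.0005,-0.02,20,0,0.0017,0,-0.0021,0.0005,-0.028,20,0,0.0017,0,-0.0021,0.0005,-0.033,20,0,0.0017,0,-0.0021,0.0005,-0.035,20,0,0.0017,0,-0.0021,0.0005,-0.035,20,0,0.0017,0,-0.0021,0.0005,-0.035,20,0,0.0017,0,-0.0021,0.0005,-0.035,20])

```text
clock: 13.85
position: [0.6429, 0.0949, 0.1252]
ee_rot: [-3.113, -0.418, 0.003]
force: [-0.5, -0.5, -2.4]
width: 0.302
gripper_force: 40.0
```

```bash
python3 - <<'E'
from h import *
np.set_printoptions(precision=4,suppress=True)
s=sensors.observe();print(s['clock'],s['position'],s['ee_rot'],s['force'],s['ft_torque'])
c=optics.calibration("wrist");w=optics.get_image("wrist")
p=s['position'];R=cv2.Rodrigues(s['ee_rot'])[0];print(R[:,2])
X=np.array([.6417,.0942,.04]);u=np.array([.9649,.2625,0]);v=np.array([-.2625,.9649,0])
A=p-.0020*R[:,0]-[0,0,.0829]
print(A)
q=proj("wrist",[A+.017*R[:,0],X,X+.023*u,X+.023*v,X-.023*v],c);print(q)
a=cv2.resize(w[160:300,220:400],None,fx=4,fy=4,interpolation=cv2.INTER_CUBIC);cv2.imwrite("pics/w6.png",a)
E
```

```text
13.85 [0.6429 0.0949 0.1252] [-3.1133 -0.4179  0.003 ] [-0.4541 -0.5308 -2.4053] [ 0.0363  0.0337 -0.0374]
[-0.0019  0.0001 -1.    ]
[0.6409 0.0944 0.0423]
[[312.6055 226.5143]
 [313.3247 254.1772]
 [313.3512 213.5997]
 [272.0241 254.1655]
 [354.6302 254.1996]]
```

View pics/w6.png

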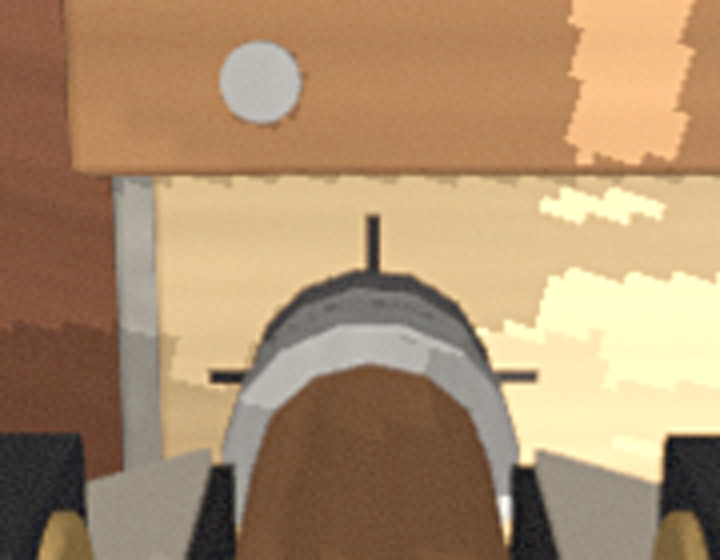

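Emit:
arm_command(deltas=[0,-0.0008,0,0.0015,0,0,20,0,-0.0008,0,0.0015,0,0,20,0,-0.0008,0,0.0015,0,0,20])

```text
clock: 14.2
position: [0.6442, 0.0948, 0.1248]
ee_rot: [-3.114, -0.418, 0.002]
force: [-0.6, -0.6, -2.1]
width: 0.295
gripper_force: 40.0
```

Emit:
arm_command(deltas=[0,0,0,0,0,-0.001,20,0,0,0,0,0,-0.002,20,0,0,0,0,0,-0.003,20,0,0,0,0,0,-0.004,20,0,0,0,0,0,-0.005,20,0,0,0,0,0,-0.006,20,0,0,0,0,0,-0.007,20,0,0,0,0,0,-0.008,20,0,0,0,0,0,-0.008,20])

```text
clock: 15.1
position: [0.6443, 0.0949, 0.1173]
ee_rot: [-3.114, -0.418, 0.001]
force: [-2.0, -0.7, 7.2]
width: 0.302
gripper_force: 40.0
```

Emit:
arm_command(deltas=[0,0,0,0,0,-0.001,20,0,0,0,0,0,-0.002,20,0,0,0,0,0,-0.003,20,0,0,0,0,0,-0.003,20])

```text
clock: 15.5
position: [0.6443, 0.095, 0.1147]
ee_rot: [-3.114, -0.418, 0.001]
force: [-2.5, -0.6, 11.1]
width: 0.299
gripper_force: 40.0
```

Emit:
arm_command(deltas=[0,0,0,0,0,-0.0003,20,0,0,0,0,0,-0.0003,20,0,0,0,0,0,-0.0003,20,0,0,0,0,0,-0.0003,20,0,0,0,0,0,-0.0003,20,0,0,0,0,0,-0.0003,20,0,0,0,0,0,-0.0003,20,0,0,0,0,0,-0.0003,20,0,0,0,0,0,-0.0003,20,0,0,0,0,0,-0.0003,20])

```text
clock: 16.5
position: [0.6443, 0.095, 0.1146]
ee_rot: [-3.114, -0.418, 0.001]
force: [-3.7, 0.1, 11.8]
width: 0.296
gripper_force: 40.0
```

Emit:
arm_command(deltas=[0,0,0,0,0,0.002,20,0,0,0,0,0,0.005,20,0,0,0,0,0,0.009,20,0,0,0,0,0,0.015,20,0,0,0,0,0,0.025,20,0,0,0,0,0,0.04,20,0,0,0,0,0,0.07,20,0,0,0,0,0,0.11,20,0,0,0,0,0,0.135,20,0,0,0,0,0,0.135,20,0,0,0,0,0,0.135,20])

```text
clock: 17.6
position: [0.6442, 0.0949, 0.2493]
ee_rot: [-3.114, -0.418, 0.0]
force: [-0.1, -0.5, -3.4]
width: 0.299
gripper_force: 40.0
```

```bash
python3 - <<'E'
from h import *
np.set_printoptions(precision=4,suppress=True)
s=sensors.observe();print(s['clock'],s['position'],s['ee_rot'],s['force'],s['ft_torque'])
w=optics.get_image("wrist")
a=cv2.resize(w[100:340,200:420],None,fx=2.5,fy=2.5,interpolation=cv2.INTER_CUBIC);cv2.imwrite("pics/w7.png",a)
E
```

```text
17.6 [0.6442 0.0949 0.2493] [-3.1135 -0.4178  0.0001] [-0.1494 -0.482  -3.3787] [-0.0274  0.074  -0.0249]
```

View pics/w7.png

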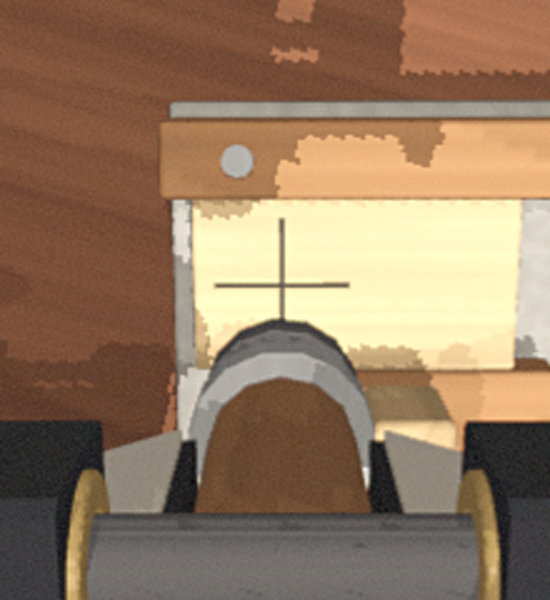

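The cross is clear and the blank is still clamped; the die has lifted off cleanly. Next is the return to the middle of the rest.

Emit:
arm_command(deltas=[0,0,0,-0.022,-0.04,0,20,0,0,-0.08,-0.044,-0.08,0,20,0,0,-0.16,-0.065,-0.12,0,20,0,0,-0.24,-0.085,-0.16,0,20,0,0,-0.32,-0.105,-0.2,0,20,0,0,-0.4,-0.13,-0.24,0,20,0,0,-0.48,-0.15,-0.28,0,20,0,0,-0.55,-0.17,-0.32,0,20,0,0,-0.59,-0.19,-0.36,0,20,0,0,-0.59,-0.205,-0.385,0,20,0,0,-0.59,-0.21,-0.395,0,20,0,0,-0.59,-0.21,-0.395,0,20,0,0,-0.59,-0.21,-0.395,-0.03,20,0,0,-0.59,-0.21,-0.395,-0.07,20,0,0,-0.59,-0.21,-0.395,-0.11,20,0,0,-0.59,-0.21,-0.395,-0.13,20,0,0,-0.59,-0.21,-0.395,-0.14,20,0,0,-0.59,-0.21,-0.395,-0.144,20,0,0,-0.59,-0.21,-0.395,-0.144,20,0,0,-0.59,-0.21,-0.395,-0.144,20])

```text
clock: 19.65
position: [0.435, -0.3003, 0.1055]
ee_rot: [-2.972, 1.017, -0.001]
force: [-0.5, -0.5, -2.2]
width: 0.301
gripper_force: 40.0
```

```bash
python3 - <<'E'
from h import *
np.set_printoptions(precision=4,suppress=True)
s=sensors.observe();print(s['clock'],s['position'],s['ee_rot'],s['force'])
R=cv2.Rodrigues(s['ee_rot'])[0];print(R[:,2], s['position']-.0024*R[:,0])
E
```

```text
19.65 [ 0.435  -0.3003  0.1055] [-2.9718  1.0171 -0.0011] [-0.5121 -0.4833 -2.1565]
[ 0.0008  0.0003 -1.    ] [ 0.4331 -0.2988  0.1055]
```

Emit:
arm_command(deltas=[0,0,0,0,0,-0.002,20,0,0,0,0,0,-0.004,20,0,0,0,0,0,-0.006,20,0,0,0,0,0,-0.0065,20,0,0,0,0,0,-0.0065,20])

```text
clock: 20.15
position: [0.4342, -0.3003, 0.0981]
ee_rot: [-2.971, 1.018, 0.001]
force: [-1.0, 0.5, 1.9]
width: 0.299
gripper_force: 40.0
```

Emit:
arm_command(deltas=[0,0,0,0,0,-0.0005,20,0,0,0,0,0,-0.001,20,0,0,0,0,0,-0.001,20])

```text
clock: 20.45
position: [0.4342, -0.3002, 0.0971]
ee_rot: [-2.972, 1.018, 0.001]
force: [0.3, -0.1, 1.9]
width: 0.299
gripper_force: 40.0
```

Emit:
arm_command(deltas=[0,0,0,0,0,0.0008,20,0,0,0,0,0,0.0008,20,0,0,0,0,0,0.0008,20], force=10)

```text
clock: 20.75
position: [0.4342, -0.3002, 0.0978]
ee_rot: [-2.971, 1.018, 0.001]
force: [0.7, 0.3, 1.8]
width: 0.3
gripper_force: 10.0
```

Emit:
arm_command(deltas=[0,0,0,0,0,0,29,0,0,0,0,0,0,31,0,0,0,0,0,0,35,0,0,0,0,0,0,45,0,0,0,0,0,0,60,0,0,0,0,0,0,60,0,0,0,0,0,0,60,0,0,0,0,0,0.02,60,0,0,0,0,0,0.05,60,0,0,0,0,0,0.1,60,0,0,0,0,0,0.15,70,0,0,0,0,0,0.17,80,0,0,0,0,0,0.17,90,0,0,0,0,0,0.17,90])

```text
clock: 22.15
position: [0.4339, -0.3001, 0.2676]
ee_rot: [-2.971, 1.018, 0.001]
force: [-0.7, 0.5, -1.2]
width: 0.95
gripper_force: 0.0
```

```bash
python3 - <<'E'
from h import *
np.set_printoptions(precision=4,suppress=True)
s=sensors.observe();print(s['clock'],s['position'],s['force'])
c=optics.calibration("wrist");w=optics.get_image("wrist");t=optics.get_image("top")
print(proj("wrist",[[.4325,-.299,.129]],c))
o=np.zeros((600,800,3),np.uint8)
o[:300,:400]=cv2.resize(w[100:300,180:447],(400,300));o[:300,400:]=cv2.resize(t[180:330,220:420],(400,300))
o[300:,:400]=cv2.resize(optics.get_image("scene"),(400,300));o[300:,400:]=cv2.resize(t,(400,300))
cv2.imwrite("pics/end.png",o)
E
```

```text
22.15 [ 0.4339 -0.3001  0.2676] [-0.7003  0.5492 -1.1602]
[[312.7255 232.6913]]
```

View pics/end.png

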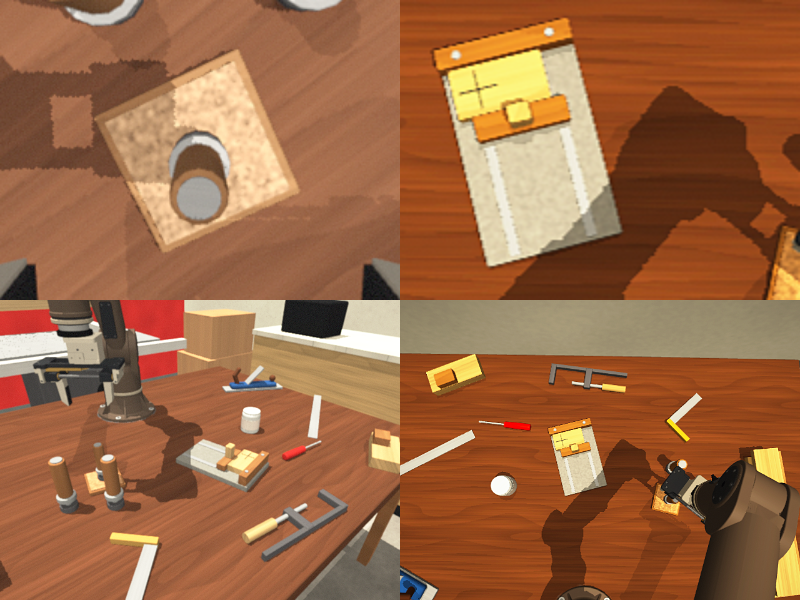

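The stamp stands upright in the middle of its rest, with its top at panel pixel (200,198). The blank is clamped, the tin, screwdriver and try square are in place, and the gripper is clear of everything.

```bash
python3 -c "
from cell import arm
print(arm.sign_off())"
```

```text
the job is handed in; nothing more can be done
None
```

The job is handed in at about 22 s: the blank is clamped, the cross was pressed to about 8–9 mm of the 10 mm spring travel for about a second, the stamp is back upright on its rest, and the tin, screwdriver and try square look unmoved; the stamp leaves no visible mark in the images, so whether it smeared could not be checked directly.

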